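# Clamp pen-stand blocks in the corner jig

## Task

Set every wooden block on the desk in the jig's bay, end to end in one row with the long sides along the long fence: the first hard up against the end stop, no gaps between them, all square, flush with the long fence and let go. Then fetch the winged key from its rest, feel it round in the square socket until it drops fully home, and wind it clockwise one full turn, in as many part turns as you need, so that the jaw nips every block. Last, stand the key back in its rest, and leave the mug, notebook and jar alone.

Things in the scene. Friction and masses are not known exactly. Their poses are not given: they have to be found in the camera images.
- jig: Plywood clamping jig fixed to the desk, 250 mm (x) by 250 mm (y -145 to +105), bed top 18 mm above the desk; origin on the desk. Low fences, 12 mm above the bed: long fence along x, inner face y = +85 mm, x from -101 to +114; end stop, inner face x = +100 mm, y from +23 to +85. The bay for the blocks, between long fence and jaw, is open to -x and upward. Jig frame sizes; yaw varies.
- corner (a point): The inside corner of the jig where long fence and end stop meet, on the bed's top (jig frame x = 100, y = 85, z = 18 mm). Axes as the jig.
- socket (a point): Centre of the square socket's mouth, on top of the steel spindle head (jig x = -10, y = -92, z = 54 mm). The head is a block 46 mm square, 36 mm high, that turns with the spindle; its socket is 22 mm square, parallel to its sides, 32 mm deep. This point's axes are the jig's: how the head stands turned differs at each start (up to 45 degrees either way), is not reported, and must be seen or felt.
- spindle (a joint): Turn of the spindle head since the start, rad: 0 at the start, growing clockwise from above, stop at 7.5; one full turn is 6.28. Stiff (0.12 N m), stays where it is left; light rubbing hardly turns it. Each rad drives the jaw 3 mm towards the long fence.
- jaw: Sprung aluminium clamp jaw with a cork face, a bar 190 mm long along the jig's x, 12 mm high above the bed. Origin on the bed, at the middle of its working face, which looks to the jig's +y; at the start it is at jig y = 27 mm, 58 mm from the long fence. It touches 44 mm blocks after about 4.7 rad, then presses 2.5 N harder for each further mm.
- blockA: Oak pen-stand block, 60 (x) by 44 (y) by 40 mm (z), 80 g, with two dark pen bores drawn in its top (no real holes). Origin in the centre of its underside. All blocks are alike; two or three of them are on the desk (None if absent).
- blockB: Another block like blockA (None if absent).
- blockC: Another block like blockA (None if absent).
- key: Loose winged steel key standing upright, 72 mm high, 0.2 kg. Origin at its lower tip, z up. From below: round pilot 17 mm across to 6 mm; square shank 20 mm wide to 30 mm; round collar 40 mm across to 36 mm; flat brass wing to 72 mm, 52 mm wide (x), 14 mm thick (y), parallel to the shank's sides. Fully home in the socket, the collar sits on the spindle head.
- key_tip (a point): The key's lower tip, same place as its origin.
- key_rest: Dark wooden block 76 by 76 mm and 40 mm high, fixed to the desk, with a round well 32 mm across and 36 mm deep in its top, in which the key stands with its collar on the block's top. Origin in the centre of its underside.
- rest_mouth (a point): Centre of the well's mouth, on top of the key rest, 40 mm above the desk.
- mug: White mug, 80 mm across, 95 mm high, handle to its +y. To be left alone. Origin under its centre.
- notebook: Closed blue notebook 150 by 110 by 18 mm. To be left alone. Origin under its centre.
- jar: Glass jar with wooden lid, 68 mm across, 80 mm high. To be left alone. Origin under its centre.

How it is judged:
By the outcome, as a careful person would: the job done as asked, in the order asked, and still so for the second after the job is handed in, with the robot touching nothing.
Of blockA, blockB, blockC only 2 to 3 are there at a start; the rules pass over those that are not, and their reading is None.
At some moment in a run one of blockA, blockB, blockC may be knocked a few centimetres aside while the robot is not near it.
It also fails if it takes over 210 s, if anything falls off the work surface, if the arm or the gripper's body presses on something with over 40 N, if the wrist force passes 120 N, or if a joint passes its speed limit or range.

## Robot

A 6-joint arm with a two-finger parallel gripper is mounted at the origin on the work surface. World frame = base frame: x ahead of the robot, y to its left, z up, the work surface at z = 0. Lengths are in m, angles in degrees, forces in N, time in s.
With the tool pointing down it reaches from about 0.25 to 0.725 m from the base axis. Payload 9.7 kg.
Tool frame: the origin (TCP) lies at the very end of the fingers, on their centre line; the grasp point (between the pads) lies 19 mm behind it; z points along the fingers, y is the line along which they close (so a half turn about z gives the same grasp; the last joint's range is limited). The gripper opens to 85 mm and grips with 20 to 120 N. Pads are 22 mm wide; open, the fingers measure 114 mm over their backs; the gripper's body (76 mm by 85 mm) begins 54 mm behind the grasp point. The pads swing forward as they close: fully open they stand 13 mm farther back than shut.
Start: joints at [-68.984, 4.979, 10.078, 95.1, 0, 90], TCP at [0.197, -0.513, 0.231] pointing down, gripper open.
Joint ranges: [-179.16, 179.16], [-48.56, 103.87], [-65.8, 70.77], [-126.05, 130.52], [-82.76, 87.17], [-180, 180]. Speed limits (degrees/s): [127.2, 127.2, 147.25, 180, 180, 180].

## Interface

Orientations are given as [roll, pitch, yaw] about the fixed x, y, z axes, in that order (R = Rz(yaw) Ry(pitch) Rx(roll)).
In Python, from workcell import bot gives the robot as it stands.
- The arm moves only by the tool step_arm, never from a script. Its argument "targets" is a list of rows, each a list of 3 entries, a list of its own where there are three numbers: the opening, from 0 (shut) to 1 (fully open), then the shift along the world's x, y, z in mm, then the turn, a rotation vector about the world's x, y, z in rad. In form: [[grip, [tx, ty, tz], [wx, wy, wz]], ...]. A call has 1 to 8 rows; each row is the pose to reach, as a shift and turn from the pose commanded when the call began; what a row does not reach only later rows make up. A row lasts 1/10 s, in which the tool goes at most 50 mm and 8.59 degrees, less where a joint would pass 70% of its speed; a pose out of reach is approached as far as the arm can. A call with a gripper value outside its range is refused whole. The fingers move at their own pace and stop on an object; "force" is the grip in N (left out, the last holds). Time passes only in rows, so rows that repeat a pose let the fingers close. It gives the time, the measured TCP pose, the force, the opening and the grip force at its end, in the units of the state.
- bot.get_obs(): the state, without advancing time (a new reading comes with each control period).
- bot.camera(name): name is "scene" or "side" or "wrist"; returns (picture, depth): 480x640x3 uint8, red, green, blue; 480x640 float32, m along the optical axis (not along the pixel's ray), 0 where there is no reading.
- bot.camera_params(name): a dict with "K" (3x3 intrinsics, pixels), "R" (3x3) and "t" (3): a world point X has camera coordinates R X + t. Camera axes: x right, y down, z forward; pixel columns grow to the right and rows downward; lengths in m; the calibration is good to about 2 mm. A picture is of the moment at which its call begins: read the wrist's pose just before it. camera_params takes no time and is no camera call; for the wrist camera it gives the pose at the moment of the call.
- bot.job_done(): hands the job in; it is judged then, once.
The state is a dict: "time": time; "q": joint angles; "qd": joint speeds; "joint_efforts": joint torques, N m; "ee_pos": TCP position; "tcp_rot": TCP orientation; "wrist_force": force on the tool from outside, world axes, zero at the start; "torque": the same for the moment, N m; "opening": finger opening in m; "grasp_force": force on a finger pad.
Only numpy, scipy, OpenCV 4.12 (cv2) and the standard library are available. Lean on these libraries where they do the work, as an engineer would, in place of code of your own. Each camera call takes 0.05 s, during which the arm holds its last target. There are 200 camera calls.

## Working session

There is one attempt and no reset: what is moved stays moved. The work goes in short steps, Python scripts to look and compute and a tool call to move; the robot and the scene stay as the last step left them, time stands still between calls to the robot, and variables do not carry over. Pictures are saved under pics/ and viewed, at most 14 in all, crops included, and the job is handed in when it is done.

Besides the shell and the picture viewer there is one more tool, called after "Call:" in YAML: its name, and indented under it one key for each argument. step_arm: Moves the arm, as the interface text tells. Its arguments: {"type":"object","properties":{"targets":{"type":"array","items":{"type":"array"}},"force":{"type":"number"}},"required":["targets"]}

```bash
ls; mkdir -p pics; python3 - <<'E'
from workcell import bot
import cv2,numpy as np
print(bot.get_obs())
for n in ("scene","side"):
    p,d=bot.camera(n); cv2.imwrite(f"pics/{n}0.png",p[:,:,::-1]); np.save(f"pics/{n}0_d.npy",d)
    print(n,bot.camera_params(n))
E
```

```text
pics
{'time': 0.0, 'q': array([-6.89848122e+01,  5.01191399e+00,  1.00334062e+01,  9.50990239e+01,
       -2.30658680e-04,  8.99990916e+01]), 'qd': array([-0.07846319, -0.09712667, -0.05240817,  0.06001898, -0.01845334,
       -0.00093501]), 'joint_efforts': array([ 9.55036558e-04, -5.20384741e+01,  4.64808083e+01,  1.62505038e-02,
        1.43332250e-05, -1.57939445e-05]), 'ee_pos': array([ 0.19715464, -0.51320196,  0.23056587]), 'tcp_rot': array([-1.79922468e+02,  2.29429263e-04,  2.10160965e+01]), 'wrist_force': array([-0.13589344, -0.47652201,  0.26505707]), 'torque': array([ 0.01626096,  0.00859043, -0.00911823]), 'grasp_force': 0.0, 'opening': 0.08538484319154901}
scene {'K': array([[483.07185669,   0.        , 326.56395395],
       [  0.        , 483.07185669, 240.43216949],
       [  0.        ,   0.        ,   1.        ]]), 'R': array([[ 0.47032038,  0.88230687,  0.01825696],
       [ 0.4942158 , -0.24619327, -0.83375033],
       [-0.73112891,  0.40115266, -0.55183971]]), 't': array([-0.27071657, -0.22756924,  1.71753779])}
side {'K': array([[505.07214075,   0.        , 319.24232509],
       [  0.        , 505.07214075, 241.32234425],
       [  0.        ,   0.        ,   1.        ]]), 'R': array([[-0.94253107, -0.33398829,  0.00932746],
       [-0.25569317,  0.70304613, -0.66358658],
       [ 0.21507251, -0.62783594, -0.74804134]]), 't': array([0.58583506, 0.19332087, 1.08275274])}
```

View pics/scene0.png

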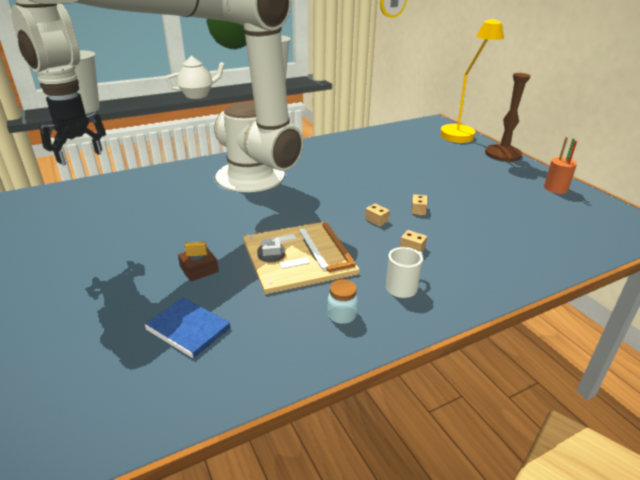

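View pics/side0.png

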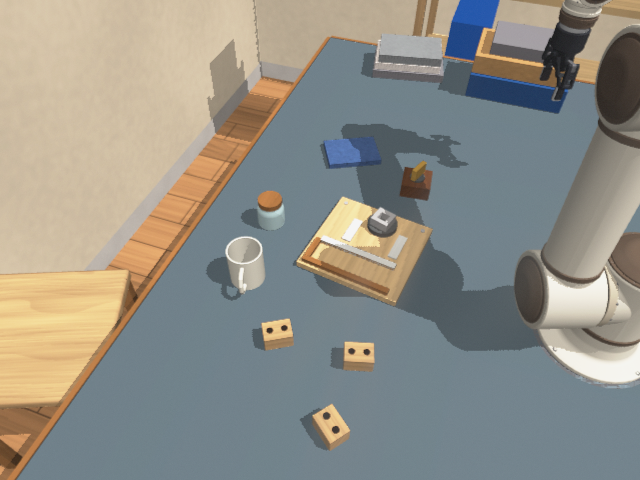

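The scene view shows three blocks at about (377,214), (420,204) and (414,241), the jig at about (300,255), the key in its rest at (198,258), and the mug and jar at (404,272) and (342,302). The side view shows the same layout: blocks at (277,333), (359,356) and (331,426), the jig at (366,248), and the key at (418,178).

```bash
cat > h.py <<'E'
import numpy as np,cv2
from workcell import bot
def cast(P,uv,z):
    uv=np.atleast_2d(np.asarray(uv,float)); K,R,t=P["K"],P["R"],P["t"]
    c=-R.T@t; d=np.c_[uv,np.ones(len(uv))]@np.linalg.inv(K).T@R
    s=(z-c[2])/d[:,2]; return (c+s[:,None]*d)[:,:2]
def proj(P,X):
    X=np.atleast_2d(X); q=(X@P["R"].T+P["t"])@P["K"].T; return q[:,:2]/q[:,2:]
def cloud(P,d):
    v,u=np.mgrid[:480,:640]; K=P["K"]
    c=np.stack([(u-K[0,2])/K[0,0]*d,(v-K[1,2])/K[1,1]*d,d],-1)
    return (c-P["t"])@P["R"]
def snap(n,name=None):
    o=bot.get_obs(); P=bot.camera_params(n); p,d=bot.camera(n)
    if name: cv2.imwrite(f"pics/{name}.png",p[:,:,::-1])
    return p,d,P,o
E
python3 - <<'E'
from h import *
np.set_printoptions(precision=3,suppress=True)
S=bot.camera_params("scene");D=bot.camera_params("side")
print("blocks side",cast(D,[[277,328],[359,351],[331,420]],.04))
print("blocks scene",cast(S,[[414,237],[377,210],[420,200]],.04))
print("jig corners side",cast(D,[[346,200],[431,234],[393,297],[299,258]],.018))
print("jig scene",cast(S,[[244,234],[322,224],[357,268],[266,287]],.018))
print("key",cast(D,[[417,182]],.04),cast(S,[[197,256]],.04)," mug",cast(D,[[245,250]],.095),"jar",cast(D,[[270,201]],.08))
print("socket",cast(D,[[382,217]],.054),cast(S,[[272,247]],.054), "nb", cast(D,[[352,152]],.018))
E
```

```text
blocks side [[0.627 0.244]
 [0.454 0.237]
 [0.462 0.388]]
blocks scene [[0.63  0.243]
 [0.459 0.233]
 [0.466 0.389]]
jig corners side [[ 0.614 -0.188]
 [ 0.381 -0.145]
 [ 0.424  0.071]
 [ 0.659  0.037]]
jig scene [[ 0.375 -0.159]
 [ 0.425  0.065]
 [ 0.657  0.045]
 [ 0.624 -0.193]]
key [[ 0.452 -0.296]] [[ 0.453 -0.312]]  mug [[0.753 0.116]] jar [[ 0.77  -0.059]]
socket [[ 0.504 -0.125]] [[ 0.52  -0.132]] nb [[ 0.658 -0.384]]
```

Call:
step_arm:
  targets:
    - [1, [250, 310, 200], [0, 0, -0.52]]
    - [1, [250, 310, 200], [0, 0, -0.52]]
    - [1, [250, 310, 200], [0, 0, -0.52]]
    - [1, [250, 310, 200], [0, 0, -0.52]]
    - [1, [250, 310, 200], [0, 0, -0.52]]
    - [1, [250, 310, 200], [0, 0, -0.52]]
    - [1, [250, 310, 200], [0, 0, -0.52]]
    - [1, [250, 310, 200], [0, 0, -0.52]]

```text
time: 0.9
ee_pos: [0.4193, -0.2373, 0.4092]
tcp_rot: [180.0, -0.0, -8.8]
wrist_force: [1.2, -0.6, -0.2]
opening: 0.0852
grasp_force: 0.0
```

Call:
step_arm:
  targets:
    - [1, [0, 0, 0], [0, 0, 0]]
    - [1, [0, 0, 0], [0, 0, 0]]
    - [1, [0, 0, 0], [0, 0, 0]]
    - [1, [0, 0, 0], [0, 0, 0]]

```text
time: 1.3
ee_pos: [0.4178, -0.2399, 0.4077]
tcp_rot: [-180.0, 0.1, -8.9]
wrist_force: [0.1, 0.3, -0.6]
opening: 0.0852
grasp_force: 0.0
```

```bash
python3 - <<'E'
from h import *
p,d,P,o=snap("wrist","w1"); np.save("pics/w1d.npy",d)
print(o["time"],o["ee_pos"],o["tcp_rot"],o["q"].round(1));print(P)
E
```

```text
1.3 [ 0.41783015 -0.23986887  0.40765758] [-1.79983906e+02  6.86060241e-02 -8.87776917e+00] [-29.9   4.2  30.  115.8  -0.  159. ]
{'K': array([[364.44894092,   0.        , 320.6909848 ],
       [  0.        , 364.44894092, 241.1009852 ],
       [  0.        ,   0.        ,   1.        ]]), 'R': array([[-1.54242203e-01, -9.88033037e-01,  2.48230943e-04],
       [-9.51488706e-01,  1.48604941e-01,  2.69417547e-01],
       [-2.66230325e-01,  4.13193669e-02, -9.63023429e-01]]), 't': array([-0.17183224,  0.35122186,  0.669563  ])}
```

View pics/w1.png

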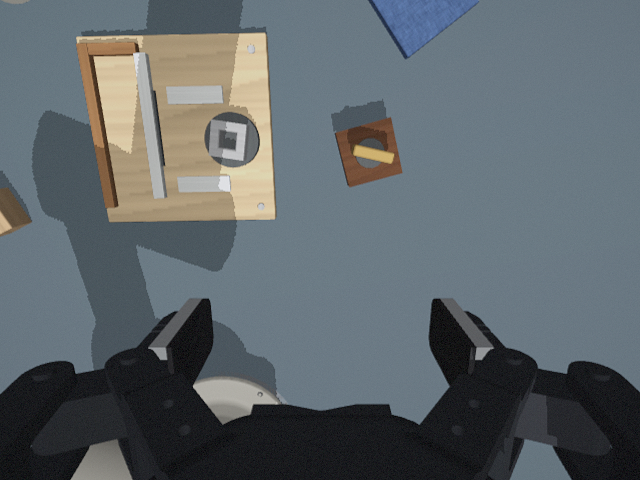

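The wrist view shows the jig from about (78,36) to (275,222), the socket at (230,140), the key in its rest at (370,155), and the notebook at (420,20). I'll measure from this picture, then swing the hand half a turn to see the blocks.

```bash
cat >> h.py <<'E'
def rects(p,d,P,z,tol=.006,amin=60,sel=None):
    """top faces at height z: (centre mm, size mm, yaw deg of long side)"""
    m=(np.abs(cloud(P,d)[...,2]-z)<tol)&(d>0)
    if sel is not None: m&=sel
    m=cv2.morphologyEx(m.astype(np.uint8),cv2.MORPH_OPEN,np.ones((3,3)))
    out=[]
    for c in cv2.findContours(m,cv2.RETR_EXTERNAL,cv2.CHAIN_APPROX_NONE)[0]:
        if cv2.contourArea(c)<amin: continue
        w=cast(P,c[:,0],z)*1000
        (x,y),(a,b),th=cv2.minAreaRect(w.astype(np.float32))
        if a<b: a,b,th=b,a,th+90
        out.append((np.round([x,y],1),np.round([a,b],1),round((th+90)%180-90,1),c[:,0].mean(0).round()))
    return out
E
python3 - <<'E'
from h import *
p=cv2.imread("pics/w1.png")[:,:,::-1];d=np.load("pics/w1d.npy")
K=np.array([[364.449,0,320.691],[0,364.449,241.101],[0,0,1]])
P=dict(K=K,R=np.array([[-1.54242203e-01, -9.88033037e-01,  2.48230943e-04],[-9.51488706e-01,  1.48604941e-01,  2.69417547e-01],[-2.66230325e-01,  4.13193669e-02, -9.63023429e-01]]),t=np.array([-0.17183224,0.35122186,0.669563]))
print(-P["R"].T@P["t"])
C=cloud(P,d); print("desk z std",C[260:280,340:420,2].mean(),C[260:280,340:420,2].std())
print("bed cl",C[200,240],"head",C[150,210])
for z in (.018,.03,.04,.054,.072+.004): print(z,*rects(p,d,P,z,.004),sep="\n  ")
E
```

```text
[ 0.48593782 -0.24963515  0.55022218]
desk z std 0.002340906826519614 0.03362698581820024
bed cl [ 0.41925305 -0.11959763  0.01927794] head [ 0.4948422  -0.10286559  0.0531534 ]
0.018
  (array([ 78.6, -24.4]), array([81.3, 21.8]), 70.6, array([228., 402.]))
  (array([459.1, 217.2]), array([55.6,  8.6]), 15.1, array([ 12., 208.]))
  (array([523.1, -58.7]), array([249.7, 249.2]), 82.1, array([168., 120.]))
  (array([ 602.6, -403.1]), array([135.8,  65.2]), 81.1, array([422.,  16.]))
0.03
  (array([ 71. , -26.5]), array([64., 12.]), 69.3, array([229., 410.]))
  (array([452.1, 214.6]), array([41.5,  8.1]), 14.8, array([  8., 214.]))
  (array([ 504.4, -124.8]), array([21.3, 18.3]), -17.4, array([229., 140.]))
  (array([512.9, -95.4]), array([32.1,  6.9]), -13.8, array([207., 137.]))
  (array([ 501.2, -134.6]), array([73.8, 60.3]), -17.8, array([239., 140.]))
  (array([540.1,  13.5]), array([213.5,  91. ]), -7.8, array([121., 117.]))
0.04
  (array([ 70.2, -24.2]), array([37.1,  9.1]), 73.0, array([226., 415.]))
  (array([440.7, 213.9]), array([33.5, 16.8]), -22.2, array([  4., 223.]))
  (array([ 457.7, -311.9]), array([76.1, 76. ]), -83.7, array([369., 153.]))
0.054
  (array([ 503.4, -128.1]), array([46.7, 46. ]), 72.5, array([227., 140.]))
0.076
```

Call:
step_arm:
  targets:
    - [1, [60, 150, 0], [0, 0, 1.05]]
    - [1, [60, 150, 0], [0, 0, 1.05]]
    - [1, [60, 150, 0], [0, 0, 1.05]]
    - [1, [60, 150, 0], [0, 0, 1.05]]
    - [1, [60, 150, 0], [0, 0, 1.05]]
    - [1, [60, 150, 0], [0, 0, 1.05]]
    - [1, [60, 150, 0], [0, 0, 1.05]]
    - [1, [60, 150, 0], [0, 0, 1.05]]

```text
time: 2.15
ee_pos: [0.4782, -0.0898, 0.4081]
tcp_rot: [-180.0, 0.0, 51.4]
wrist_force: [0.3, -0.6, -0.9]
opening: 0.0857
grasp_force: 0.0
```

Call:
step_arm:
  targets:
    - [1, [60, 150, 0], [0, 0, 1.05]]
    - [1, [60, 150, 0], [0, 0, 1.05]]
    - [1, [60, 150, 0], [0, 0, 1.05]]
    - [1, [60, 150, 0], [0, 0, 1.05]]
    - [1, [60, 150, 0], [0, 0, 1.05]]
    - [1, [60, 150, 0], [0, 0, 1.05]]
    - [1, [60, 150, 0], [0, 0, 1.05]]
    - [1, [60, 150, 0], [0, 0, 1.05]]

```text
time: 2.95
ee_pos: [0.5386, 0.0604, 0.4081]
tcp_rot: [-180.0, -0.0, 111.4]
wrist_force: [-1.2, -0.1, 0.2]
opening: 0.0854
grasp_force: 0.0
```

Call:
step_arm:
  targets:
    - [1, [60, 130, -20], [0, 0, 1.04]]
    - [1, [60, 130, -20], [0, 0, 1.04]]
    - [1, [60, 130, -20], [0, 0, 1.04]]
    - [1, [60, 130, -20], [0, 0, 1.04]]
    - [1, [60, 130, -20], [0, 0, 1.04]]
    - [1, [60, 130, -20], [0, 0, 1.04]]
    - [1, [60, 130, -20], [0, 0, 1.04]]
    - [1, [60, 130, -20], [0, 0, 1.04]]

```text
time: 3.75
ee_pos: [0.5988, 0.1905, 0.3881]
tcp_rot: [-180.0, -0.0, 170.8]
wrist_force: [-0.5, -1.0, -0.5]
opening: 0.0854
grasp_force: 0.0
```

```bash
python3 - <<'E'
from h import *
p,d,P,o=snap("wrist","w2")
print(o["time"],o["ee_pos"],o["tcp_rot"],o["q"].round(1))
for z in (.018,.03,.04,.054): print(z,*rects(p,d,P,z,.004),sep="\n  ")
E
```

```text
3.75 [0.5987543  0.19047199 0.38814332] [-1.79991286e+02 -1.61901338e-02  1.70815747e+02] [ 17.6  27.3  56.5 119.2  -0.   26.8]
0.018
  (array([ 705.1, -318.7]), array([30.9, 16.5]), -22.4, array([  4., 309.]))
  (array([564.6,  57.4]), array([219.9,  56.3]), -21.6, array([220., 184.]))
  (array([524.3, -57.5]), array([250.3, 249.3]), 82.1, array([133., 156.]))
0.03
  (array([ 503.5, -137.4]), array([19.8,  8. ]), -19.8, array([ 68., 159.]))
  (array([ 505.8, -121. ]), array([72.5, 63.8]), -10.5, array([ 81., 158.]))
  (array([541.,  15.]), array([214.4,  90.3]), -7.9, array([187., 172.]))
0.04
  (array([628.7, 245.7]), array([60.2, 43.8]), 31.1, array([363., 207.]))
  (array([456.8, 237.9]), array([59.9, 44. ]), 16.3, array([340.,  72.]))
  (array([463.6, 391.3]), array([60.6, 44.1]), -38.0, array([465.,  56.]))
0.054
  (array([ 504.7, -127.3]), array([48.6, 46.4]), 72.7, array([ 63., 159.]))
```

View pics/w2.png

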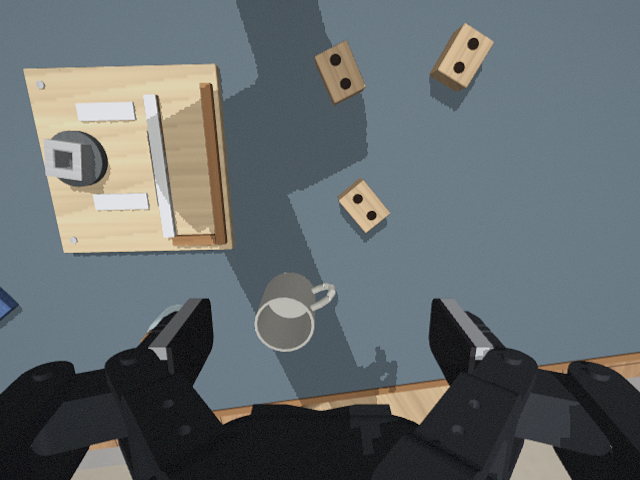

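The picture shows three blocks at (363,207), (340,72) and (465,56), the jig at the left, the socket at (63,159), and the mug at (290,315). The two half-turn views agree to about 1 mm. That puts the jig centre at (523.7,-58.1) mm with yaw -7.9°, and the head turned to about -17.4°. I'll pick the near block first.

Call:
step_arm:
  targets:
    - [1, [29.4, 54.6, -50], [0, 0, 0.703]]
    - [1, [29.4, 54.6, -100], [0, 0, 0.703]]
    - [1, [29.4, 54.6, -150], [0, 0, 0.703]]
    - [1, [29.4, 54.6, -200], [0, 0, 0.703]]
    - [1, [29.4, 54.6, -250], [0, 0, 0.703]]
    - [1, [29.4, 54.6, -300], [0, 0, 0.703]]
    - [1, [29.4, 54.6, -320], [0, 0, 0.703]]
    - [1, [29.4, 54.6, -320], [0, 0, 0.703]]

```text
time: 4.6
ee_pos: [0.6245, 0.2438, 0.0614]
tcp_rot: [179.9, -0.6, -149.0]
wrist_force: [-1.0, -0.5, 0.3]
opening: 0.0853
grasp_force: 0.0
```

Call:
step_arm:
  targets:
    - [1, [0, 0, -30], [0, 0, 0]]
    - [1, [0, 0, -54], [0, 0, 0]]
    - [1, [0, 0, -54], [0, 0, 0]]
    - [0, [0, 0, -54], [0, 0, 0]]
    - [0, [0, 0, -54], [0, 0, 0]]
    - [0, [0, 0, -54], [0, 0, 0]]
    - [0, [0, 0, -54], [0, 0, 0]]
    - [0, [0, 0, -54], [0, 0, 0]]
  force: 30

```text
time: 5.4
ee_pos: [0.6291, 0.246, 0.0167]
tcp_rot: [-180.0, 0.2, -148.6]
wrist_force: [0.9, -0.3, 7.7]
opening: 0.0435
grasp_force: 31.8
```

Call:
step_arm:
  targets:
    - [0, [0, 0, 0], [0, 0, 0]]
    - [0, [0, 0, 0], [0, 0, 0]]
    - [0, [0, 0, 30], [0, 0, 0]]
    - [0, [0, 0, 80], [0, 0, 0]]
    - [0, [0, 0, 100], [0, 0, 0]]
    - [0, [0, 0, 100], [0, 0, 0]]

```text
time: 6.0
ee_pos: [0.6298, 0.2463, 0.1196]
tcp_rot: [-179.9, 0.4, -148.6]
wrist_force: [0.3, 0.2, -1.0]
opening: 0.0437
grasp_force: 30.9
```

Call:
step_arm:
  targets:
    - [0, [-7, -50, 0], [0, 0, -0.14]]
    - [0, [-14, -100, 0], [0, 0, -0.28]]
    - [0, [-20, -150, 0], [0, 0, -0.42]]
    - [0, [-26, -200, 0], [0, 0, -0.56]]
    - [0, [-29, -233, 0], [0, 0, -0.686]]
    - [0, [-29, -233, 0], [0, 0, -0.686]]
    - [0, [-29, -233, 0], [0, 0, -0.686]]
    - [0, [-29, -233, 0], [0, 0, -0.686]]

```text
time: 6.8
ee_pos: [0.5989, 0.0134, 0.1138]
tcp_rot: [180.0, -0.0, 172.2]
wrist_force: [-0.6, 0.5, -0.8]
opening: 0.0433
grasp_force: 31.0
```

Call:
step_arm:
  targets:
    - [0, [0, 0, -30], [0, 0, 0]]
    - [0, [0, 0, -50], [0, 0, 0]]
    - [0, [0, 0, -50], [0, 0, 0]]
    - [0, [0, 0, -50], [0, 0, 0]]
    - [0, [0, 0, -50], [0, 0, 0]]

```text
time: 7.3
ee_pos: [0.5997, 0.0132, 0.0657]
tcp_rot: [180.0, 0.1, 172.2]
wrist_force: [0.7, 1.2, -0.1]
opening: 0.0439
grasp_force: 31.0
```

```bash
python3 - <<'E'
from h import *
p,d,P,o=snap("side","s1")
print(o["ee_pos"],o["tcp_rot"],o["wrist_force"])
cv2.imwrite("pics/s1c.png",cv2.resize(p[170:330,260:460],None,fx=4,fy=3.75,interpolation=cv2.INTER_CUBIC)[:,:,::-1])
E
```

```text
[0.59971448 0.0132428  0.06569754] [1.79980280e+02 9.69549317e-02 1.72168604e+02] [ 0.70156534  1.16570384 -0.11464015]
```

View pics/s1c.png

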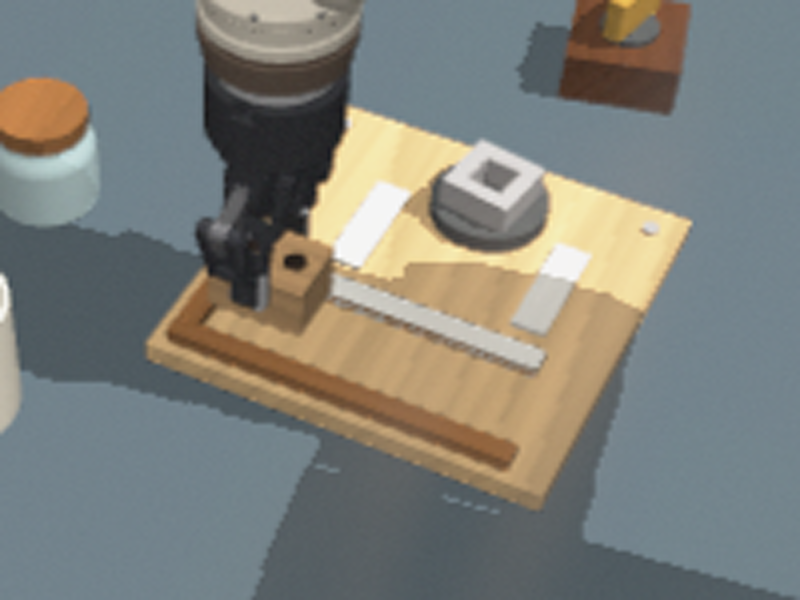

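The crop shows the block held level at about (300,285), hovering near the end stop inside the bay and clear of the fences. Now I'll lower it.

Call:
step_arm:
  targets:
    - [0, [0, 0, -15], [0, 0, 0]]
    - [0, [0, 0, -25], [0, 0, 0]]
    - [0, [0, 0, -29], [0, 0, 0]]
    - [0, [0, 0, -29], [0, 0, 0]]
    - [0, [0, 0, -29], [0, 0, 0]]

```text
time: 7.85
ee_pos: [0.5987, 0.0125, 0.0348]
tcp_rot: [-180.0, -0.0, 172.1]
wrist_force: [0.4, 0.6, -0.5]
opening: 0.0435
grasp_force: 31.2
```

Call:
step_arm:
  targets:
    - [0, [0, 0, -1], [0, 0, 0]]
    - [0, [0, 0, -1], [0, 0, 0]]
    - [0, [0, 0, -1], [0, 0, 0]]

```text
time: 8.15
ee_pos: [0.5989, 0.0125, 0.0346]
tcp_rot: [-180.0, -0.0, 172.1]
wrist_force: [-2.4, -0.4, 5.1]
opening: 0.0435
grasp_force: 31.7
```

Call:
step_arm:
  targets:
    - [0, [0, 0, -1], [0, 0, 0]]
    - [0, [0, 0, -1], [0, 0, 0]]
    - [0, [0, 0, -1], [0, 0, 0]]

```text
time: 8.45
ee_pos: [0.5989, 0.0125, 0.0346]
tcp_rot: [-180.0, 0.0, 172.1]
wrist_force: [-7.1, -0.1, 12.3]
opening: 0.0434
grasp_force: 32.7
```

Call:
step_arm:
  targets:
    - [0, [0, 0, 1.5], [0, 0, 0]]
    - [0, [2, -0.3, 1.5], [0, 0, 0]]
    - [0, [4, -0.55, 1.5], [0, 0, 0]]
    - [0, [6, -0.8, 1.5], [0, 0, 0]]
    - [0, [7, -1, 1.5], [0, 0, 0]]
    - [0, [7, -1, 1.5], [0, 0, 0]]

```text
time: 9.05
ee_pos: [0.6043, 0.0119, 0.0347]
tcp_rot: [180.0, -0.2, 172.1]
wrist_force: [-11.2, 1.4, 9.2]
opening: 0.0434
grasp_force: 32.3
```

Call:
step_arm:
  targets:
    - [0, [0.1, 1, 0], [0, 0, 0]]
    - [0, [0.3, 2, 0], [0, 0, 0]]
    - [0, [0.4, 3, 0], [0, 0, 0]]
    - [0, [0.4, 3, 0], [0, 0, 0]]

```text
time: 9.45
ee_pos: [0.6045, 0.0129, 0.0347]
tcp_rot: [-179.8, -0.2, 172.0]
wrist_force: [-13.0, -8.4, 9.6]
opening: 0.0434
grasp_force: 32.4
```

Call:
step_arm:
  targets:
    - [0, [-1.3, 0.2, 1], [0, 0, 0]]
    - [0, [-1.3, 0.2, 1], [0, 0, 0]]
    - [0, [-1.2, 1.2, 1], [0, 0, 0]]
    - [0, [-1.2, 1.2, 1], [0, 0, 0]]

```text
time: 9.85
ee_pos: [0.6046, 0.014, 0.0354]
tcp_rot: [-179.8, -0.1, 172.1]
wrist_force: [-5.4, -10.2, 1.9]
opening: 0.0435
grasp_force: 31.6
```

Call:
step_arm:
  targets:
    - [0, [0.1, 1, 0], [0, 0, 0]]
    - [0, [0.1, 1, 0], [0, 0, 0]]
    - [0, [0.1, 1, 0], [0, 0, 0]]

```text
time: 10.15
ee_pos: [0.6046, 0.014, 0.0354]
tcp_rot: [-179.7, -0.1, 172.0]
wrist_force: [-5.9, -14.9, 2.8]
opening: 0.0432
grasp_force: 31.8
```

Call:
step_arm:
  targets:
    - [0, [-0.4, -2.2, 0], [0, 0, 0]]
    - [0, [-0.4, -2.2, 0], [0, 0, 0]]
    - [1, [-0.4, -2.2, 0], [0, 0, 0]]
    - [1, [-0.4, -2.2, 0], [0, 0, 0]]
    - [1, [-0.4, -2.2, 0], [0, 0, 0]]
    - [1, [-0.4, -2.2, 40], [0, 0, 0]]
    - [1, [-0.4, -2.2, 90], [0, 0, 0]]
    - [1, [-0.4, -2.2, 140], [0, 0, 0]]

```text
time: 10.95
ee_pos: [0.6045, 0.0149, 0.1773]
tcp_rot: [180.0, -0.0, 172.1]
wrist_force: [0.3, 0.1, 0.4]
opening: 0.0854
grasp_force: 0.0
```

Call:
step_arm:
  targets:
    - [1, [-4, 170, 200], [0, 0, 0]]
    - [1, [-4, 170, 200], [0, 0, 0]]
    - [1, [-4, 170, 200], [0, 0, 0]]
    - [1, [-4, 170, 200], [0, 0, 0]]
    - [1, [-4, 170, 200], [0, 0, 0]]
    - [1, [-4, 170, 200], [0, 0, 0]]
    - [1, [-4, 170, 200], [0, 0, 0]]
    - [1, [-4, 170, 200], [0, 0, 0]]

```text
time: 11.75
ee_pos: [0.6013, 0.1847, 0.3749]
tcp_rot: [-180.0, -0.0, 172.1]
wrist_force: [0.4, -0.2, -1.0]
opening: 0.0856
grasp_force: 0.0
```

```bash
python3 - <<'E'
from h import *
p,d,P,o=snap("wrist","w3")
print(o["time"],o["ee_pos"],o["tcp_rot"])
for z in (.04,.058): print(z,*rects(p,d,P,z,.004),sep="\n  ")
E
```

```text
11.75 [0.60126142 0.18468129 0.37492192] [-1.79987247e+02 -2.13695022e-02  1.72134581e+02]
0.04
  (array([ 518.8, -109.1]), array([29.9,  3.8]), -17.8, array([ 85., 161.]))
  (array([456.7, 237.9]), array([59.9, 44. ]), 16.2, array([348.,  67.]))
  (array([436. , 345.3]), array([60.7, 44. ]), -38.3, array([437.,  34.]))
0.058
  (array([604.4,  15.2]), array([60.2, 44.5]), -7.6, array([190., 215.]))
```

Call:
step_arm:
  targets:
    - [1, [-36, 13, -30], [0, 0, 0.14]]
    - [1, [-72, 26, -60], [0, 0, 0.28]]
    - [1, [-109, 39, -90], [0, 0, 0.42]]
    - [1, [-145.2, 52.6, -130], [0, 0, 0.42]]
    - [1, [-145.2, 52.6, -180], [0, 0, 0.42]]
    - [1, [-145.2, 52.6, -230], [0, 0, 0.42]]
    - [1, [-145.2, 52.6, -280], [0, 0, 0.42]]
    - [1, [-145.2, 52.6, -310], [0, 0, 0.42]]

```text
time: 12.6
ee_pos: [0.4543, 0.2356, 0.0676]
tcp_rot: [-180.0, -0.0, -163.9]
wrist_force: [1.2, 1.1, -0.1]
opening: 0.0853
grasp_force: 0.0
```

Call:
step_arm:
  targets:
    - [1, [0, 0, 0], [0, 0, 0]]
    - [1, [0, 0, -30], [0, 0, 0]]
    - [1, [0, 0, -49], [0, 0, 0]]
    - [1, [0, 0, -49], [0, 0, 0]]
    - [0, [0, 0, -49], [0, 0, 0]]
    - [0, [0, 0, -49], [0, 0, 0]]
    - [0, [0, 0, -49], [0, 0, 0]]
    - [0, [0, 0, -49], [0, 0, 0]]

```text
time: 13.4
ee_pos: [0.4567, 0.2375, 0.0234]
tcp_rot: [180.0, 0.1, -163.8]
wrist_force: [-0.1, -0.8, 5.3]
opening: 0.0436
grasp_force: 30.6
```

Call:
step_arm:
  targets:
    - [0, [0, 0, 0], [0, 0, 0]]
    - [0, [0, 0, 0], [0, 0, 0]]
    - [0, [0, 0, 0], [0, 0, 0]]
    - [0, [0, 0, 0], [0, 0, 0]]
    - [0, [0, 0, 30], [0, 0, 0]]
    - [0, [0, 0, 80], [0, 0, 0]]
    - [0, [0, 0, 100], [0, 0, 0]]
    - [0, [0, 0, 100], [0, 0, 0]]

```text
time: 14.2
ee_pos: [0.4574, 0.238, 0.126]
tcp_rot: [179.9, 0.4, -163.8]
wrist_force: [-0.3, 0.5, -1.3]
opening: 0.0435
grasp_force: 31.7
```

Call:
step_arm:
  targets:
    - [0, [16, -43, 0], [0, 0, -0.1]]
    - [0, [32, -86, 0], [0, 0, -0.2]]
    - [0, [48, -129, 0], [0, 0, -0.3]]
    - [0, [64, -172, 0], [0, 0, -0.42]]
    - [0, [82.5, -217.6, 0], [0, 0, -0.42]]
    - [0, [82.5, -217.6, 0], [0, 0, -0.42]]
    - [0, [82.5, -217.6, 0], [0, 0, -0.42]]
    - [0, [82.5, -217.6, 0], [0, 0, -0.42]]

```text
time: 15.0
ee_pos: [0.5377, 0.0201, 0.121]
tcp_rot: [180.0, -0.1, 172.1]
wrist_force: [-0.4, 0.8, -0.9]
opening: 0.0432
grasp_force: 31.7
```

Call:
step_arm:
  targets:
    - [0, [0, 0, -30], [0, 0, 0]]
    - [0, [0, 0, -60], [0, 0, 0]]
    - [0, [0, 0, -70], [0, 0, 0]]
    - [0, [0, 0, -75], [0, 0, 0]]
    - [0, [0, 0, -77], [0, 0, 0]]
    - [0, [0, 0, -77], [0, 0, 0]]
    - [0, [0, 0, -77], [0, 0, 0]]

```text
time: 15.7
ee_pos: [0.5389, 0.0197, 0.0458]
tcp_rot: [180.0, 0.1, 172.1]
wrist_force: [0.8, 0.2, -0.8]
opening: 0.0431
grasp_force: 31.7
```

Call:
step_arm:
  targets:
    - [0, [0, 0, -1], [0, 0, 0]]
    - [0, [0, 0, -2], [0, 0, 0]]
    - [0, [0, 0, -2], [0, 0, 0]]

```text
time: 16.0
ee_pos: [0.5383, 0.0195, 0.0426]
tcp_rot: [180.0, 0.0, 172.1]
wrist_force: [0.0, -0.1, -1.2]
opening: 0.0431
grasp_force: 31.7
```

Call:
step_arm:
  targets:
    - [0, [0, 0, -1], [0, 0, 0]]
    - [0, [0, 0, -2], [0, 0, 0]]
    - [0, [0, 0, -2], [0, 0, 0]]

```text
time: 16.3
ee_pos: [0.5383, 0.0195, 0.0414]
tcp_rot: [180.0, 0.0, 172.1]
wrist_force: [-3.2, -0.5, 5.6]
opening: 0.0435
grasp_force: 32.6
```

Call:
step_arm:
  targets:
    - [0, [0.3, 2, 0.8], [0, 0, 0]]
    - [0, [2.3, 1.7, 0.8], [0, 0, 0]]
    - [0, [4.3, 1.4, 0.8], [0, 0, 0]]
    - [0, [6.3, 1.1, 0.8], [0, 0, 0]]
    - [0, [7.9, 0.9, 0.8], [0, 0, 0]]
    - [0, [8.9, 0.8, 0.8], [0, 0, 0]]
    - [0, [8.9, 0.8, 0.8], [0, 0, 0]]

```text
time: 17.0
ee_pos: [0.5453, 0.0206, 0.0414]
tcp_rot: [180.0, -0.2, 172.1]
wrist_force: [-13.3, 1.7, 10.2]
opening: 0.0436
grasp_force: 33.0
```

Call:
step_arm:
  targets:
    - [0, [-0.9, 0.9, 0.3], [0, 0, 0]]
    - [0, [-0.8, 1.9, 0.3], [0, 0, 0]]
    - [0, [-0.7, 2.7, 0.3], [0, 0, 0]]
    - [0, [-0.7, 2.7, 0.3], [0, 0, 0]]
    - [0, [-0.7, 2.7, 0.3], [0, 0, 0]]

```text
time: 17.5
ee_pos: [0.5456, 0.022, 0.0415]
tcp_rot: [-179.9, -0.1, 172.1]
wrist_force: [-7.1, -5.1, 4.9]
opening: 0.0432
grasp_force: 32.4
```

Call:
step_arm:
  targets:
    - [0, [0.1, 1, 0.4], [0, 0, 0]]
    - [0, [0.2, 1.6, 0.4], [0, 0, 0]]
    - [0, [0.2, 1.6, 0.4], [0, 0, 0]]

```text
time: 17.8
ee_pos: [0.5456, 0.0222, 0.0416]
tcp_rot: [-179.7, -0.1, 172.0]
wrist_force: [-6.0, -13.1, 3.1]
opening: 0.043
grasp_force: 32.4
```

Call:
step_arm:
  targets:
    - [0, [-0.4, -2, 0], [0, 0, 0]]
    - [0, [-0.4, -2, 0], [0, 0, 0]]
    - [1, [-0.4, -2, 0], [0, 0, 0]]
    - [1, [-0.4, -2, 0], [0, 0, 0]]
    - [1, [-0.4, -2, 0], [0, 0, 0]]
    - [1, [-0.4, -2, 40], [0, 0, 0]]
    - [1, [-0.4, -2, 90], [0, 0, 0]]
    - [1, [-0.4, -2, 140], [0, 0, 0]]

```text
time: 18.6
ee_pos: [0.5459, 0.0228, 0.1836]
tcp_rot: [180.0, -0.0, 172.1]
wrist_force: [1.2, 0.5, 0.9]
opening: 0.0858
grasp_force: 0.0
```

Call:
step_arm:
  targets:
    - [1, [40, 180, 190], [0, 0, 0]]
    - [1, [40, 180, 190], [0, 0, 0]]
    - [1, [40, 180, 190], [0, 0, 0]]
    - [1, [40, 180, 190], [0, 0, 0]]
    - [1, [40, 180, 190], [0, 0, 0]]
    - [1, [40, 180, 190], [0, 0, 0]]
    - [1, [40, 180, 190], [0, 0, 0]]
    - [1, [40, 180, 190], [0, 0, 0]]

```text
time: 19.4
ee_pos: [0.5866, 0.2027, 0.3712]
tcp_rot: [-180.0, -0.0, 172.1]
wrist_force: [0.8, -0.1, -0.1]
opening: 0.0854
grasp_force: 0.0
```

```bash
python3 - <<'E'
from h import *
p,d,P,o=snap("wrist","w4")
print(o["time"],o["ee_pos"],o["tcp_rot"])
for z in (.04,.058): print(z,*rects(p,d,P,z,.004),sep="\n  ")
E
```

```text
19.4 [0.58663996 0.20267468 0.37116021] [-1.79978917e+02 -2.00137256e-02  1.72136175e+02]
0.04
  (array([ 512.1, -106.4]), array([40.1,  5.1]), -18.3, array([ 73., 168.]))
  (array([435.9, 345.4]), array([60.5, 44. ]), -38.3, array([422.,  49.]))
0.058
  (array([575.1,  19.3]), array([118.8,  44.6]), -7.8, array([175., 204.]))
```

Call:
step_arm:
  targets:
    - [1, [-36, 34, -10], [0, 0, -0.14]]
    - [1, [-72, 68, -20], [0, 0, -0.28]]
    - [1, [-108, 102, -30], [0, 0, -0.42]]
    - [1, [-144, 136, -40], [0, 0, -0.531]]
    - [1, [-151.3, 142.1, -85], [0, 0, -0.531]]
    - [1, [-151.3, 142.1, -130], [0, 0, -0.531]]
    - [1, [-151.3, 142.1, -175], [0, 0, -0.531]]
    - [1, [-151.3, 142.1, -220], [0, 0, -0.531]]

```text
time: 20.25
ee_pos: [0.434, 0.343, 0.1493]
tcp_rot: [-180.0, 0.0, 141.6]
wrist_force: [0.4, 1.1, -0.7]
opening: 0.0855
grasp_force: 0.0
```

Call:
step_arm:
  targets:
    - [1, [0, 0, -40], [0, 0, 0]]
    - [1, [0, 0, -80], [0, 0, 0]]
    - [1, [0, 0, -90], [0, 0, 0]]
    - [1, [0, 0, -90], [0, 0, 0]]
    - [1, [0, 0, -90], [0, 0, 0]]

```text
time: 20.75
ee_pos: [0.4356, 0.3447, 0.0639]
tcp_rot: [179.9, 0.0, 141.6]
wrist_force: [0.9, 0.9, 0.9]
opening: 0.0853
grasp_force: 0.0
```

Now at z = 64 mm; I'll go down to 18.

Call:
step_arm:
  targets:
    - [1, [0, 0, -30], [0, 0, 0]]
    - [1, [0, 0, -45], [0, 0, 0]]
    - [1, [0, 0, -45], [0, 0, 0]]
    - [0, [0, 0, -45], [0, 0, 0]]
    - [0, [0, 0, -45], [0, 0, 0]]
    - [0, [0, 0, -45], [0, 0, 0]]
    - [0, [0, 0, -45], [0, 0, 0]]
    - [0, [0, 0, -45], [0, 0, 0]]

```text
time: 21.55
ee_pos: [0.4355, 0.3452, 0.0184]
tcp_rot: [179.9, 0.0, 141.7]
wrist_force: [-1.4, -1.3, 6.5]
opening: 0.0433
grasp_force: 31.9
```

Call:
step_arm:
  targets:
    - [0, [0, 0, 0], [0, 0, 0]]
    - [0, [0, 0, 0], [0, 0, 0]]
    - [0, [0, 0, 0], [0, 0, 0]]
    - [0, [0, 0, 30], [0, 0, 0]]
    - [0, [0, 0, 80], [0, 0, 0]]
    - [0, [0, 0, 100], [0, 0, 0]]
    - [0, [0, 0, 100], [0, 0, 0]]
    - [0, [0, 0, 100], [0, 0, 0]]

```text
time: 22.35
ee_pos: [0.435, 0.3448, 0.117]
tcp_rot: [180.0, 0.0, 141.7]
wrist_force: [-0.1, 0.1, 0.1]
opening: 0.0437
grasp_force: 31.2
```

Call:
step_arm:
  targets:
    - [0, [6, -45, 0], [0, 0, 0.1]]
    - [0, [12, -90, 0], [0, 0, 0.2]]
    - [0, [18, -135, 0], [0, 0, 0.3]]
    - [0, [24, -180, 0], [0, 0, 0.4]]
    - [0, [31, -225, 0], [0, 0, 0.53]]
    - [0, [38, -270, 0], [0, 0, 0.53]]
    - [0, [44.9, -314, 0], [0, 0, 0.53]]
    - [0, [44.9, -316.1, 0], [0, 0, 0.53]]

```text
time: 23.15
ee_pos: [0.4793, 0.0245, 0.1153]
tcp_rot: [-179.9, -0.1, 171.8]
wrist_force: [-0.5, -0.0, -0.5]
opening: 0.0435
grasp_force: 31.3
```

Call:
step_arm:
  targets:
    - [0, [0, 0, 0], [0, 0, 0]]
    - [0, [0, 0, -30], [0, 0, 0]]
    - [0, [0, 0, -60], [0, 0, 0]]
    - [0, [0, 0, -73], [0, 0, 0]]
    - [0, [0, 0, -76], [0, 0, 0]]
    - [0, [0, 0, -76], [0, 0, 0]]
    - [0, [0, 0, -76], [0, 0, 0]]

```text
time: 23.85
ee_pos: [0.4806, 0.0291, 0.0424]
tcp_rot: [180.0, 0.1, 172.1]
wrist_force: [-0.1, -0.4, -0.5]
opening: 0.0429
grasp_force: 31.3
```

Call:
step_arm:
  targets:
    - [0, [0, 0, -1], [0, 0, 0]]
    - [0, [0, 0, -2], [0, 0, 0]]
    - [0, [0, 0, -2], [0, 0, 0]]

```text
time: 24.15
ee_pos: [0.48, 0.0286, 0.0394]
tcp_rot: [180.0, 0.0, 172.0]
wrist_force: [0.7, -0.1, -0.2]
opening: 0.0436
grasp_force: 31.3
```

Call:
step_arm:
  targets:
    - [0, [0, 0, -1], [0, 0, 0]]
    - [0, [0, 0, -2.5], [0, 0, 0]]
    - [0, [0, 0, -2.5], [0, 0, 0]]

```text
time: 24.45
ee_pos: [0.4798, 0.0286, 0.0365]
tcp_rot: [-180.0, -0.0, 172.0]
wrist_force: [0.0, -0.2, -0.8]
opening: 0.0433
grasp_force: 31.3
```

Call:
step_arm:
  targets:
    - [0, [0, 0, -0.7], [0, 0, 0]]
    - [0, [0, 0, -1.2], [0, 0, 0]]
    - [0, [0, 0, -1.2], [0, 0, 0]]

```text
time: 24.75
ee_pos: [0.4799, 0.0286, 0.0364]
tcp_rot: [180.0, 0.0, 172.0]
wrist_force: [-4.4, -1.6, 9.9]
opening: 0.0436
grasp_force: 32.4
```

Call:
step_arm:
  targets:
    - [0, [0.2, 1, 1.2], [0, 0, 0]]
    - [0, [2.2, 0.7, 1.2], [0, 0, 0]]
    - [0, [4.2, 0.4, 1.2], [0, 0, 0]]
    - [0, [6.2, 0.1, 1.2], [0, 0, 0]]
    - [0, [7.6, -0.1, 1.2], [0, 0, 0]]
    - [0, [8.8, -0.2, 1.2], [0, 0, 0]]
    - [0, [8.8, -0.2, 1.2], [0, 0, 0]]

```text
time: 25.45
ee_pos: [0.4862, 0.0287, 0.0364]
tcp_rot: [-180.0, -0.3, 172.1]
wrist_force: [-15.5, 1.9, 10.5]
opening: 0.0431
grasp_force: 32.7
```

Call:
step_arm:
  targets:
    - [0, [-0.9, 0.9, 0.5], [0, 0, 0]]
    - [0, [-0.8, 1.9, 0.5], [0, 0, 0]]
    - [0, [-0.7, 2.9, 0.5], [0, 0, 0]]
    - [0, [-0.6, 3.9, 0.5], [0, 0, 0]]
    - [0, [-0.6, 3.9, 0.5], [0, 0, 0]]

```text
time: 25.95
ee_pos: [0.4864, 0.0304, 0.0365]
tcp_rot: [-179.7, -0.2, 172.0]
wrist_force: [-9.0, -11.7, 3.6]
opening: 0.0434
grasp_force: 31.9
```

Call:
step_arm:
  targets:
    - [0, [-0.3, -1.8, 0], [0, 0, 0]]
    - [0, [-0.3, -1.8, 0], [0, 0, 0]]
    - [1, [-0.3, -1.8, 0], [0, 0, 0]]
    - [1, [-0.3, -1.8, 0], [0, 0, 0]]
    - [1, [-0.3, -1.8, 0], [0, 0, 0]]
    - [1, [-0.3, -1.8, 40], [0, 0, 0]]
    - [1, [-0.3, -1.8, 90], [0, 0, 0]]
    - [1, [-0.3, -1.8, 140], [0, 0, 0]]

```text
time: 26.75
ee_pos: [0.4874, 0.0306, 0.1786]
tcp_rot: [-180.0, -0.0, 172.1]
wrist_force: [1.4, -0.4, 0.4]
opening: 0.0853
grasp_force: 0.0
```

Call:
step_arm:
  targets:
    - [1, [50, -20, 50], [0, 0, 0]]
    - [1, [100, -40, 70], [0, 0, 0]]
    - [1, [140, -50, 70], [0, 0, 0]]
    - [1, [140, -50, 70], [0, 0, 0]]
    - [1, [140, -50, 70], [0, 0, 0]]

```text
time: 27.25
ee_pos: [0.63, -0.0203, 0.2458]
tcp_rot: [-180.0, -0.0, 172.0]
wrist_force: [0.8, 0.1, -0.2]
opening: 0.0859
grasp_force: 0.0
```

```bash
python3 - <<'E'
from h import *
p,d,P,o=snap("wrist","w5")
print(o["time"],o["ee_pos"],o["tcp_rot"],o["q"].round(1))
for z in (.054,.058): print(z,*rects(p,d,P,z,.003),sep="\n  ")
E
```

```text
27.25 [ 0.62998513 -0.02032741  0.24575906] [-1.79990304e+02 -4.37575337e-02  1.71987584e+02] [-1.8 17.  25.7 98.7 -0.   6.2]
0.054
  (array([759.2, -62.4]), array([63.7, 31.8]), 78.7, array([297., 340.]))
  (array([ 504.5, -127.8]), array([47.1, 46. ]), 72.5, array([174.,  87.]))
0.058
  (array([757.3, -60. ]), array([57.2, 22. ]), 73.5, array([298., 341.]))
  (array([547.7,  22. ]), array([174. ,  43.8]), -7.8, array([356., 107.]))
```

View pics/w5.png

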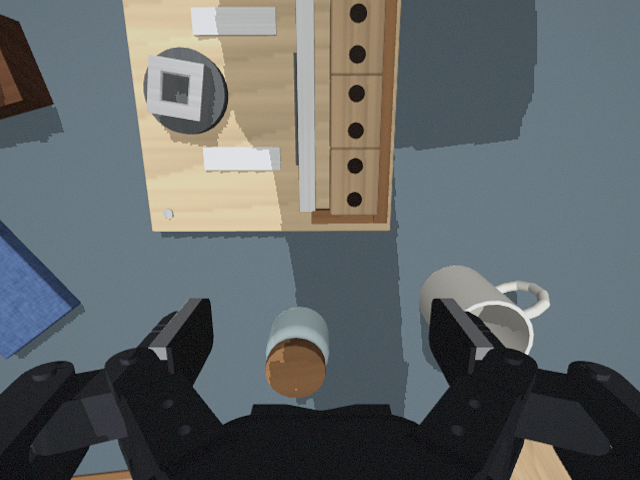

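Three blocks in a tight, square row run along the fence at (355,30)–(355,200), with the first against the stop. Now to the key.

Call:
step_arm:
  targets:
    - [1, [-22, -33, 5], [0, 0, 0.14]]
    - [1, [-44, -66, 10], [0, 0, 0.28]]
    - [1, [-66, -100, 15], [0, 0, 0.42]]
    - [1, [-88, -133, 20], [0, 0, 0.56]]
    - [1, [-110, -166, 20], [0, 0, 0.7]]
    - [1, [-130, -200, 20], [0, 0, 0.84]]
    - [1, [-152, -235, 20], [0, 0, 0.98]]
    - [1, [-152, -235, 20], [0, 0, 1.1]]

```text
time: 28.1
ee_pos: [0.4727, -0.2568, 0.2677]
tcp_rot: [-179.9, -0.0, -124.8]
wrist_force: [-0.1, 0.7, 0.1]
opening: 0.0854
grasp_force: 0.0
```

Call:
step_arm:
  targets:
    - [1, [0, 0, 0], [0, 0, 0.14]]
    - [1, [0, 0, 0], [0, 0, 0.26]]
    - [1, [0, 0, 0], [0, 0, 0.26]]
    - [1, [0, 0, 0], [0, 0, 0.26]]

```text
time: 28.5
ee_pos: [0.4753, -0.2539, 0.2674]
tcp_rot: [-180.0, -0.0, -110.2]
wrist_force: [0.7, -0.2, -0.2]
opening: 0.0854
grasp_force: 0.0
```

```bash
cat >> h.py <<'E'
def brass(p,d,P,zlo,zt):
    h=cv2.cvtColor(p,cv2.COLOR_RGB2HSV); C=cloud(P,d)
    m=(h[...,0]>14)&(h[...,0]<32)&(h[...,1]>110)&(h[...,2]>60)
    return rects(p,d,P,zt,.005,30,m), (m&(C[...,2]>zlo)).sum()
E
python3 - <<'E'
from h import *
p,d,P,o=snap("wrist","w6")
print(o["time"],o["ee_pos"],o["tcp_rot"],o["q"].round(1))
print(brass(p,d,P,.05,.082)); print(rects(p,d,P,.082,.005)); print(rects(p,d,P,.04,.004)); print(rects(p,d,P,.054,.004))
E
```

```text
28.5 [ 0.47531269 -0.25388322  0.26738304] [-1.79973626e+02 -5.91413569e-04 -1.10207622e+02] [-28.1   4.4  13.5  99.1   0.  -97.9]
([(array([ 458.5, -312. ]), array([50.7, 13.3]), 69.8, array([317., 147.]))], np.int64(1193))
[(array([790.6, -71.2]), array([55.7, 24.2]), 78.6, array([116., 461.])), (array([ 458.5, -312. ]), array([50.7, 13.3]), 69.8, array([317., 147.]))]
[(array([468.4,  11.2]), array([28.9,  7. ]), -5.6, array([402., 409.])), (array([ 458.6, -312. ]), array([76. , 75.9]), 6.3, array([318., 146.]))]
[(array([ 504.2, -128.7]), array([48.1, 45.7]), 72.1, array([336., 326.]))]
```

View pics/w6.png

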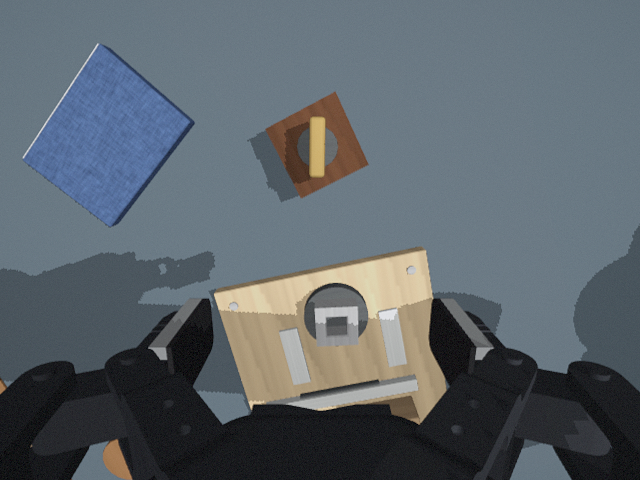

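The wing is at (317,147) and centred in the rest at about (458.6,-312.0) mm, yaw 69.8°, already parallel to the tool. I'll go down and grip it.

Call:
step_arm:
  targets:
    - [1, [-12, -40, -20], [0, 0, 0]]
    - [1, [-16.7, -58.1, -60], [0, 0, 0]]
    - [1, [-16.7, -58.1, -110], [0, 0, 0]]
    - [1, [-16.7, -58.1, -150], [0, 0, 0]]
    - [1, [-16.7, -58.1, -190], [0, 0, 0]]
    - [1, [-16.7, -58.1, -215], [0, 0, 0]]
    - [1, [-16.7, -58.1, -215], [0, 0, 0]]
    - [1, [-16.7, -58.1, -215], [0, 0, 0]]

```text
time: 29.35
ee_pos: [0.4591, -0.3124, 0.0529]
tcp_rot: [-180.0, -0.0, -110.1]
wrist_force: [0.2, -0.3, 0.6]
opening: 0.0855
grasp_force: 0.0
```

Call:
step_arm:
  targets:
    - [0, [0, 0, 0], [0, 0, 0]]
    - [0, [0, 0, 0], [0, 0, 0]]
    - [0, [0, 0, 0], [0, 0, 0]]
    - [0, [0, 0, 0], [0, 0, 0]]
    - [0, [0, 0, 0], [0, 0, 0]]
    - [0, [0, 0, 0], [0, 0, 0]]
    - [0, [0, 0, 0], [0, 0, 0]]
    - [0, [0, 0, 0], [0, 0, 0]]
  force: 50

```text
time: 30.15
ee_pos: [0.4592, -0.3127, 0.0526]
tcp_rot: [-180.0, -0.0, -110.0]
wrist_force: [-0.7, 1.1, 5.3]
opening: 0.0133
grasp_force: 49.5
```

Call:
step_arm:
  targets:
    - [0, [0, 0, 15], [0, 0, 0]]
    - [0, [0, 0, 45], [0, 0, 0]]
    - [0, [0, 0, 75], [0, 0, 0]]
    - [0, [12, 47, 75], [0, 0, 0.047]]
    - [0, [24, 94, 75], [0, 0, 0.047]]
    - [0, [36, 141, 75], [0, 0, 0.047]]
    - [0, [44.9, 184.3, 75], [0, 0, 0.047]]
    - [0, [44.9, 184.3, 75], [0, 0, 0.047]]

```text
time: 30.95
ee_pos: [0.5045, -0.1239, 0.1277]
tcp_rot: [180.0, 0.1, -107.1]
wrist_force: [-0.8, -1.0, -2.4]
opening: 0.013
grasp_force: 49.1
```

Call:
step_arm:
  targets:
    - [0, [0, 0, 0], [0, 0, 0]]
    - [0, [0, 0, 0], [0, 0, 0]]
    - [0, [0, 0, -15], [0, 0, 0]]
    - [0, [0, 0, -15], [0, 0, 0]]

```text
time: 31.35
ee_pos: [0.5028, -0.129, 0.1096]
tcp_rot: [179.8, -0.0, -107.4]
wrist_force: [-0.3, -0.2, -1.7]
opening: 0.013
grasp_force: 49.0
```

```bash
python3 - <<'E'
from h import *
o=bot.get_obs(); print(o["ee_pos"],o["tcp_rot"],o["wrist_force"])
a,*_=snap("side","s2");b,*_=snap("scene","c2")
A=cv2.resize(a[160:260,330:430],(600,600),interpolation=cv2.INTER_CUBIC)[:,100:500];B=cv2.resize(b[190:290,220:320],(600,600),interpolation=cv2.INTER_CUBIC)[:,100:500]
cv2.imwrite("pics/k1.png",np.hstack([A,B])[:,:,::-1])
E
```

```text
[ 0.5027569  -0.12896682  0.10961526] [ 1.79816298e+02 -1.41028624e-02 -1.07430151e+02] [-0.32187327 -0.23412391 -1.72707144]
```

View pics/k1.png

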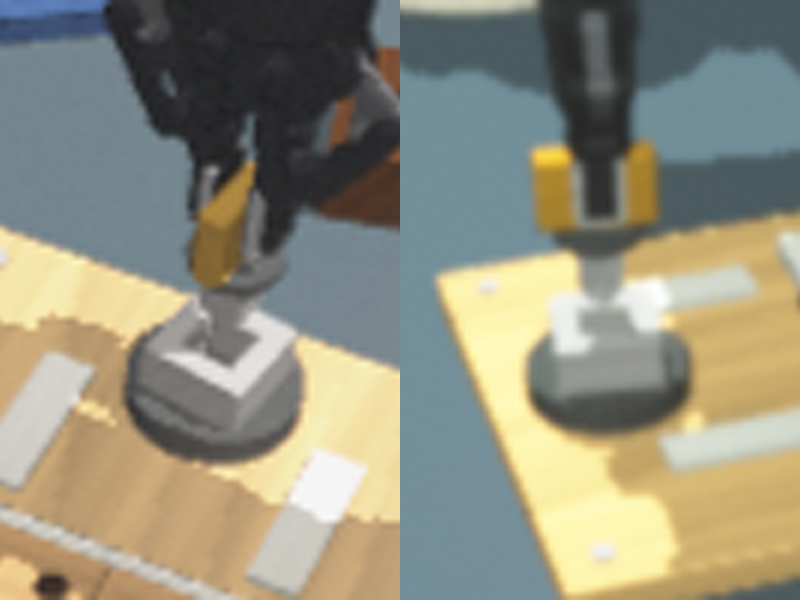

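The key hangs upright over the socket, with its shank at (230,320) on the left and (600,275) on the right. I'll shift slightly and lower it gently.

Call:
step_arm:
  targets:
    - [0, [1, 0.5, -4], [0, 0, 0]]
    - [0, [1, 0.5, -8], [0, 0, 0]]
    - [0, [1, 0.5, -12], [0, 0, 0]]
    - [0, [1, 0.5, -15], [0, 0, 0]]
    - [0, [1, 0.5, -15], [0, 0, 0]]
    - [0, [1, 0.5, -15], [0, 0, 0]]

```text
time: 32.05
ee_pos: [0.5049, -0.1277, 0.0971]
tcp_rot: [180.0, -0.0, -107.3]
wrist_force: [0.5, 0.3, -1.8]
opening: 0.013
grasp_force: 49.0
```

Call:
step_arm:
  targets:
    - [0, [0, 0, -2], [0, 0, 0]]
    - [0, [0, 0, -4], [0, 0, 0]]
    - [0, [0, 0, -4], [0, 0, 0]]
    - [0, [0, 0, -4], [0, 0, 0]]

```text
time: 32.45
ee_pos: [0.5049, -0.1277, 0.0931]
tcp_rot: [180.0, -0.0, -107.3]
wrist_force: [0.3, 0.7, -2.7]
opening: 0.0137
grasp_force: 49.0
```

Call:
step_arm:
  targets:
    - [0, [-0.6, -0.5, -1], [0, 0, 0]]
    - [0, [-0.6, -0.5, -3], [0, 0, 0]]
    - [0, [-0.6, -0.5, -5], [0, 0, 0]]
    - [0, [-0.6, -0.5, -6], [0, 0, 0]]
    - [0, [-0.6, -0.5, -6], [0, 0, 0]]

```text
time: 32.95
ee_pos: [0.5042, -0.1282, 0.0868]
tcp_rot: [180.0, -0.0, -107.3]
wrist_force: [0.0, 0.5, -2.2]
opening: 0.0129
grasp_force: 49.0
```

Call:
step_arm:
  targets:
    - [0, [0, 0, -4], [0, 0, 0]]
    - [0, [0, 0, -8], [0, 0, 0]]
    - [0, [0, 0, -12], [0, 0, 0]]
    - [0, [0, 0, -15], [0, 0, 0]]
    - [0, [0, 0, -18], [0, 0, 0]]
    - [0, [0, 0, -18], [0, 0, 0]]

```text
time: 33.55
ee_pos: [0.5041, -0.1282, 0.0686]
tcp_rot: [180.0, -0.0, -107.3]
wrist_force: [0.2, 0.6, -2.2]
opening: 0.0133
grasp_force: 49.1
```

Call:
step_arm:
  targets:
    - [0, [0, 0, -2], [0, 0, 0]]
    - [0, [0, 0, -3.5], [0, 0, 0]]
    - [0, [0, 0, -3.5], [0, 0, 0]]

```text
time: 33.85
ee_pos: [0.5046, -0.1283, 0.0665]
tcp_rot: [-179.9, 0.0, -107.3]
wrist_force: [-2.4, 0.2, 4.4]
opening: 0.013
grasp_force: 50.1
```

Call:
step_arm:
  targets:
    - [0, [0, 0, 0.5], [0, 0, 0]]
    - [0, [0, 0, 0.5], [0, 0, -0.1]]
    - [0, [0, 0, 0.5], [0, 0, -0.2]]
    - [0, [0, 0, 0.5], [0, 0, -0.3]]
    - [0, [0, 0, 0.5], [0, 0, -0.4]]
    - [0, [0, 0, 0.5], [0, 0, -0.5]]
    - [0, [0, 0, 0.5], [0, 0, -0.5]]
  force: 80

```text
time: 34.55
ee_pos: [0.5042, -0.1283, 0.0666]
tcp_rot: [-180.0, -0.0, -136.1]
wrist_force: [-3.0, 0.9, 4.7]
opening: 0.0123
grasp_force: 80.0
```

```bash
python3 - <<'E'
from h import *
o=bot.get_obs(); print(o["ee_pos"],o["tcp_rot"],o["wrist_force"],o["torque"],o["q"].round(1))
p,d,P,o=snap("wrist"); print(rects(p,d,P,.054,.004))
E
```

```text
[ 0.50422763 -0.12827115  0.06657059] [-1.79991507e+02 -2.75606387e-03 -1.36073486e+02] [-2.98405539  0.85330933  4.69434379] [ 0.17603241  0.87010286 -0.06744743] [-14.3   1.  -12.3  76.7  -0.  -58.2]
[(array([456.1,  13.3]), array([11.5,  6.5]), -76.5, array([587., 408.])), (array([ 507.4, -145.9]), array([24.9, 17.9]), 48.9, array([281., 264.])), (array([ 487.1, -124.6]), array([30.8, 16. ]), 50.5, array([358., 263.]))]
```

Call:
step_arm:
  targets:
    - [0, [0, 0, 0], [0, 0, -0.13]]
    - [0, [0, 0, 0], [0, 0, -0.26]]
    - [0, [0, 0, 0], [0, 0, -0.39]]
    - [0, [0, 0, 0], [0, 0, -0.52]]
    - [0, [0, 0, 0], [0, 0, -0.65]]
    - [0, [0, 0, 0], [0, 0, -0.78]]
    - [0, [0, 0, 0], [0, 0, -0.88]]
    - [0, [0, 0, 0], [0, 0, -0.88]]

```text
time: 35.4
ee_pos: [0.5043, -0.1286, 0.0666]
tcp_rot: [-179.9, 0.0, 173.6]
wrist_force: [-4.0, -1.6, 4.5]
opening: 0.0129
grasp_force: 80.2
```

Call:
step_arm:
  targets:
    - [0, [0, 0, 0], [0, 0, -0.13]]
    - [0, [0, 0, 0], [0, 0, -0.26]]
    - [0, [0, 0, 0], [0, 0, -0.39]]
    - [0, [0, 0, 0], [0, 0, -0.52]]
    - [0, [0, 0, 0], [0, 0, -0.65]]
    - [0, [0, 0, 0], [0, 0, -0.78]]
    - [0, [0, 0, 0], [0, 0, -0.88]]
    - [0, [0, 0, 0], [0, 0, -0.88]]

```text
time: 36.2
ee_pos: [0.5041, -0.129, 0.0666]
tcp_rot: [-179.9, 0.1, 123.1]
wrist_force: [-4.7, -3.3, 5.6]
opening: 0.0127
grasp_force: 80.1
```

Call:
step_arm:
  targets:
    - [0, [0, 0, 0], [0, 0, -0.13]]
    - [0, [0, 0, 0], [0, 0, -0.26]]
    - [0, [0, 0, 0], [0, 0, -0.39]]
    - [0, [0, 0, 0], [0, 0, -0.52]]
    - [0, [0, 0, 0], [0, 0, -0.65]]
    - [0, [0, 0, 0], [0, 0, -0.78]]
    - [0, [0, 0, 0], [0, 0, -0.88]]
    - [0, [0, 0, 0], [0, 0, -0.88]]

```text
time: 37.0
ee_pos: [0.5037, -0.129, 0.0666]
tcp_rot: [-180.0, 0.1, 72.7]
wrist_force: [-7.0, -2.2, 6.4]
opening: 0.0129
grasp_force: 80.4
```

```bash
python3 - <<'E'
from h import *
o=bot.get_obs(); print(o["ee_pos"],o["tcp_rot"],o["wrist_force"],o["torque"],o["q"].round(1))
p,d,P,o=snap("wrist"); print(rects(p,d,P,.054,.004))
E
```

```text
[ 0.50366275 -0.12903149  0.06657064] [-1.79969207e+02  1.12226095e-01  7.27027485e+01] [-7.0276788  -2.16299009  6.44970494] [-0.70097082  1.55827005 -0.00986614] [-14.3   1.  -12.3  76.7  -0.1  93. ]
[(array([ 493.1, -113.9]), array([24.6, 19.1]), 78.6, array([280., 265.])), (array([ 521.2, -121.7]), array([28.7, 14.9]), 79.3, array([357., 263.]))]
```

Call:
step_arm:
  targets:
    - [1, [0, 0, 0], [0, 0, 0]]
    - [1, [0, 0, 0], [0, 0, 0]]
    - [1, [0, 0, 0], [0, 0, 0]]
    - [1, [0, 0, 4], [0, 0, 0]]
    - [1, [0.5, 0.6, 4], [0, 0, 0]]
    - [1, [0.5, 0.6, 4], [0, 0, 0]]

```text
time: 37.65
ee_pos: [0.5051, -0.1276, 0.0703]
tcp_rot: [180.0, -0.0, 72.8]
wrist_force: [1.0, -0.1, 0.4]
opening: 0.0859
grasp_force: 0.0
```

```bash
python3 - <<'E'
from h import *
p,d,P,o=snap("wrist","w7"); print(o["ee_pos"],o["opening"],o["wrist_force"])
print(rects(p,d,P,.096,.005),rects(p,d,P,.054,.004))
E
```

```text
[ 0.50508641 -0.1275835   0.07031642] 0.08589818898678368 [ 0.96804459 -0.06262951  0.38346215]
[(array([ 560. , -136.7]), array([8. , 2.2]), -61.6, array([475., 319.])), (array([ 455.4, -104.6]), array([8.3, 2.5]), 27.1, array([166., 320.])), (array([ 549.6, -140.2]), array([26.1,  9.6]), 71.9, array([443., 330.])), (array([ 462.3, -113.1]), array([26.1,  9.3]), 71.9, array([198., 330.])), (array([ 504.8, -126.4]), array([52.1, 13.7]), 73.0, array([317., 331.]))] [(array([ 488. , -123.7]), array([49. , 18.2]), 70.3, array([280., 290.])), (array([ 518.9, -130.6]), array([47.1, 15.8]), 78.6, array([355., 287.])), (array([460. ,  11.2]), array([14.6,  2. ]), -17.2, array([99.,  2.]))]
```

View pics/w7.png

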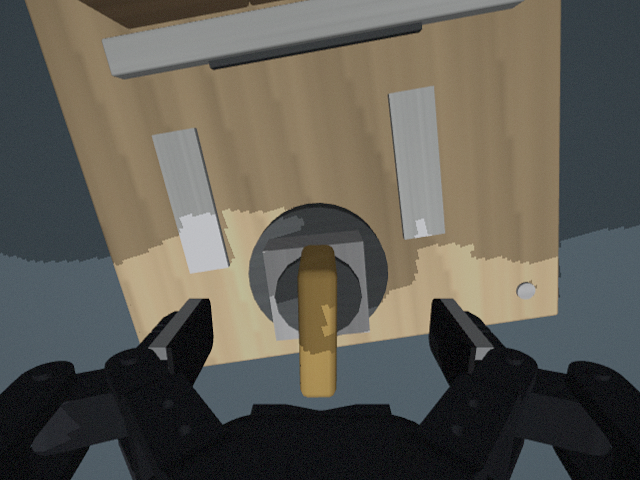

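The key stands home at (317,320), wing yaw 73°, with the fingers well clear on both sides. I'll rotate the open hand back half a turn in place.

Call:
step_arm:
  targets:
    - [1, [-0.4, -0.4, 0], [0, 0, 0.14]]
    - [1, [-0.4, -0.4, 0], [0, 0, 0.28]]
    - [1, [-0.4, -0.4, 0], [0, 0, 0.42]]
    - [1, [-0.4, -0.4, 0], [0, 0, 0.56]]
    - [1, [-0.4, -0.4, 0], [0, 0, 0.7]]
    - [1, [-0.4, -0.4, 0], [0, 0, 0.84]]
    - [1, [-0.4, -0.4, 0], [0, 0, 0.98]]
    - [1, [-0.4, -0.4, 0], [0, 0, 1.06]]

```text
time: 38.5
ee_pos: [0.5044, -0.128, 0.07]
tcp_rot: [-180.0, -0.0, 133.8]
wrist_force: [0.7, 0.2, 0.4]
opening: 0.0856
grasp_force: 0.0
```

Call:
step_arm:
  targets:
    - [1, [0, 0, 0], [0, 0, 0.14]]
    - [1, [0, 0, 0], [0, 0, 0.28]]
    - [1, [0, 0, 0], [0, 0, 0.42]]
    - [1, [0, 0, 0], [0, 0, 0.56]]
    - [1, [0, 0, 0], [0, 0, 0.7]]
    - [1, [0, 0, 0], [0, 0, 0.84]]
    - [1, [0, 0, 0], [0, 0, 0.98]]
    - [1, [0, 0, 0], [0, 0, 1.06]]

```text
time: 39.3
ee_pos: [0.5044, -0.128, 0.07]
tcp_rot: [180.0, -0.0, -165.5]
wrist_force: [0.2, -0.3, -0.0]
opening: 0.0853
grasp_force: 0.0
```

Call:
step_arm:
  targets:
    - [1, [0, 0, 0], [0, 0, 0.14]]
    - [1, [0, 0, 0], [0, 0, 0.28]]
    - [1, [0, 0, 0], [0, 0, 0.42]]
    - [1, [0, 0, 0], [0, 0, 0.56]]
    - [1, [0, 0, 0], [0, 0, 0.7]]
    - [1, [0, 0, 0], [0, 0, 0.84]]
    - [1, [0, 0, 0], [0, 0, 0.98]]
    - [1, [0, 0, 0], [0, 0, 1.02]]

```text
time: 40.1
ee_pos: [0.5045, -0.128, 0.0701]
tcp_rot: [180.0, -0.0, -107.0]
wrist_force: [0.4, 0.1, -0.6]
opening: 0.0853
grasp_force: 0.0
```

Call:
step_arm:
  targets:
    - [1, [0, 0, -3], [0, 0, 0]]
    - [1, [0, 0, -3], [0, 0, 0]]
    - [0, [0, 0, -3], [0, 0, 0]]
    - [0, [0, 0, -3], [0, 0, 0]]
    - [0, [0, 0, -3], [0, 0, 0]]
    - [0, [0, 0, -3], [0, 0, 0]]
    - [0, [0, 0, -3], [0, 0, 0]]
    - [0, [0, 0, -3], [0, 0, 0]]

```text
time: 40.9
ee_pos: [0.5041, -0.1279, 0.0673]
tcp_rot: [180.0, 0.0, -107.3]
wrist_force: [-4.3, 1.0, 5.0]
opening: 0.0127
grasp_force: 78.0
```

Call:
step_arm:
  targets:
    - [0, [0, 0, 0], [0, 0, -0.13]]
    - [0, [0, 0, 0], [0, 0, -0.26]]
    - [0, [0, 0, 0], [0, 0, -0.39]]
    - [0, [0, 0, 0], [0, 0, -0.52]]
    - [0, [0, 0, 0], [0, 0, -0.65]]
    - [0, [0, 0, 0], [0, 0, -0.78]]
    - [0, [0, 0, 0], [0, 0, -0.91]]
    - [0, [0, 0, 0], [0, 0, -1.0]]

```text
time: 41.7
ee_pos: [0.5042, -0.1285, 0.0673]
tcp_rot: [-179.9, -0.0, -164.9]
wrist_force: [-2.2, -2.3, 2.4]
opening: 0.0132
grasp_force: 78.2
```

Call:
step_arm:
  targets:
    - [0, [0, 0, 0], [0, 0, -0.13]]
    - [0, [0, 0, 0], [0, 0, -0.26]]
    - [0, [0, 0, 0], [0, 0, -0.39]]
    - [0, [0, 0, 0], [0, 0, -0.52]]
    - [0, [0, 0, 0], [0, 0, -0.65]]
    - [0, [0, 0, 0], [0, 0, -0.78]]
    - [0, [0, 0, 0], [0, 0, -0.91]]
    - [0, [0, 0, 0], [0, 0, -1.0]]

```text
time: 42.5
ee_pos: [0.5039, -0.129, 0.0673]
tcp_rot: [-179.9, 0.0, 137.7]
wrist_force: [-4.6, -4.5, 3.3]
opening: 0.0126
grasp_force: 78.4
```

Call:
step_arm:
  targets:
    - [0, [0, 0, 0], [0, 0, -0.13]]
    - [0, [0, 0, 0], [0, 0, -0.26]]
    - [0, [0, 0, 0], [0, 0, -0.39]]
    - [0, [0, 0, 0], [0, 0, -0.52]]
    - [0, [0, 0, 0], [0, 0, -0.65]]
    - [0, [0, 0, 0], [0, 0, -0.78]]
    - [0, [0, 0, 0], [0, 0, -0.91]]
    - [0, [0, 0, 0], [0, 0, -0.95]]

```text
time: 43.3
ee_pos: [0.5035, -0.129, 0.0673]
tcp_rot: [-179.9, 0.1, 83.3]
wrist_force: [-6.8, -5.1, 6.4]
opening: 0.0128
grasp_force: 78.6
```

```bash
python3 - <<'E'
from h import *
o=bot.get_obs(); print(o["ee_pos"],o["tcp_rot"],o["wrist_force"],o["torque"],o["q"].round(1))
p,d,P,o=snap("wrist"); print(rects(p,d,P,.054,.004))
E
```

```text
[ 0.50348895 -0.12898275  0.06725921] [-1.79906794e+02  1.28744328e-01  8.33172906e+01] [-6.80236985 -5.1125904   6.35378402] [-0.94090128  1.72872598  0.08465968] [-14.3   1.  -12.3  76.9  -0.1  82.4]
[(array([ 490.5, -116.4]), array([24.4, 19.3]), -89.5, array([280., 265.])), (array([ 519.4, -118.9]), array([30.2, 15.1]), -89.4, array([357., 262.]))]
```

Call:
step_arm:
  targets:
    - [0, [0, 0, 0], [0, 0, -0.1]]
    - [0, [0, 0, 0], [0, 0, -0.2]]
    - [0, [0, 0, 0], [0, 0, -0.3]]
    - [0, [0, 0, 0], [0, 0, -0.41]]
    - [0, [0, 0, 0], [0, 0, -0.41]]
    - [0, [0, 0, 0], [0, 0, -0.41]]

```text
time: 43.95
ee_pos: [0.5035, -0.1288, 0.0673]
tcp_rot: [-180.0, 0.1, 60.1]
wrist_force: [-7.0, -3.2, 5.5]
opening: 0.0126
grasp_force: 78.5
```

```bash
python3 - <<'E'
from h import *
o=bot.get_obs(); print(o["ee_pos"],o["tcp_rot"],o["wrist_force"],o["torque"],o["q"].round(1))
p,d,P,o=snap("wrist"); print(rects(p,d,P,.054,.004))
E
```

```text
[ 0.50350178 -0.12884937  0.06731336] [-1.79960983e+02  1.37593594e-01  6.00862627e+01] [-7.02342901 -3.19893522  5.51726512] [-0.85160089  1.51599028 -0.09033846] [-1.430e+01  1.000e+00 -1.230e+01  7.690e+01 -1.000e-01  1.056e+02]
[(array([ 496.3, -111.8]), array([24.8, 18.8]), 65.9, array([280., 266.])), (array([ 521.9, -125.8]), array([29.3, 15.2]), 66.2, array([357., 263.])), (array([482.4,  10. ]), array([59.8,  5.5]), -7.9, array([93., 28.]))]
```

The head now reads 66°, so it has turned about 366° in total. I'll ease the key back within its play and lift it out.

Call:
step_arm:
  targets:
    - [0, [-0.4, -0.3, 0], [0, 0, 0.05]]
    - [0, [-0.8, -0.5, 0], [0, 0, 0.1]]
    - [0, [-0.8, -0.5, 0], [0, 0, 0.1]]
    - [0, [-0.8, -0.5, 3], [0, 0, 0.1]]
    - [0, [-0.8, -0.5, 6], [0, 0, 0.1]]
    - [0, [-0.8, -0.5, 10], [0, 0, 0.1]]
    - [0, [-0.8, -0.5, 10], [0, 0, 0.1]]

```text
time: 44.7
ee_pos: [0.5039, -0.1286, 0.0777]
tcp_rot: [180.0, -0.0, 65.9]
wrist_force: [-0.1, 0.1, -1.3]
opening: 0.0127
grasp_force: 77.9
```

Call:
step_arm:
  targets:
    - [0, [0, 0, 20], [0, 0, 0]]
    - [0, [0, 0, 50], [0, 0, 0]]
    - [0, [0, 0, 52], [0, 0, 0]]
    - [0, [-11, -46, 52], [0, 0, 0.07]]
    - [0, [-22, -92, 52], [0, 0, 0.07]]
    - [0, [-34, -138, 52], [0, 0, 0.07]]
    - [0, [-45.5, -183.5, 52], [0, 0, 0.07]]
    - [0, [-45.5, -183.5, 52], [0, 0, 0.07]]

```text
time: 45.5
ee_pos: [0.4563, -0.3164, 0.128]
tcp_rot: [-180.0, 0.1, 69.6]
wrist_force: [-0.2, 0.4, -2.4]
opening: 0.0127
grasp_force: 78.3
```

Call:
step_arm:
  targets:
    - [0, [0, 0, 0], [0, 0, 0]]
    - [0, [0, 0, 0], [0, 0, 0]]
    - [0, [0, 0, -15], [0, 0, 0]]
    - [0, [0, 0, -30], [0, 0, 0]]
    - [0, [0, 0, -30], [0, 0, 0]]
    - [0, [0, 0, -30], [0, 0, 0]]

```text
time: 46.1
ee_pos: [0.4579, -0.3113, 0.0982]
tcp_rot: [-179.9, -0.0, 69.9]
wrist_force: [-0.6, 0.3, -1.1]
opening: 0.0127
grasp_force: 78.3
```

Close to the target; I'll correct by (0.4, -0.8) and lower it slowly.

Call:
step_arm:
  targets:
    - [0, [0.4, -0.8, 0], [0, 0, 0]]
    - [0, [0.4, -0.8, -5], [0, 0, 0]]
    - [0, [0.4, -0.8, -10], [0, 0, 0]]
    - [0, [0.4, -0.8, -15], [0, 0, 0]]
    - [0, [0.4, -0.8, -20], [0, 0, 0]]
    - [0, [0.4, -0.8, -20], [0, 0, 0]]

```text
time: 46.7
ee_pos: [0.4581, -0.3126, 0.0781]
tcp_rot: [-179.9, -0.0, 69.9]
wrist_force: [-0.3, -0.3, -1.5]
opening: 0.0124
grasp_force: 78.3
```

Call:
step_arm:
  targets:
    - [0, [0.2, 0.4, -6], [0, 0, 0]]
    - [0, [0.2, 0.4, -12], [0, 0, 0]]
    - [0, [0.2, 0.4, -18], [0, 0, 0]]
    - [0, [0.2, 0.4, -22], [0, 0, 0]]
    - [0, [0.2, 0.4, -22], [0, 0, 0]]

```text
time: 47.2
ee_pos: [0.4584, -0.3122, 0.0563]
tcp_rot: [-179.9, -0.0, 69.9]
wrist_force: [-0.4, 0.3, -1.8]
opening: 0.0129
grasp_force: 78.3
```

Call:
step_arm:
  targets:
    - [0, [0, 0, -1], [0, 0, 0]]
    - [0, [0, 0, -2.7], [0, 0, 0]]
    - [0, [0, 0, -2.7], [0, 0, 0]]

```text
time: 47.5
ee_pos: [0.4588, -0.3125, 0.0544]
tcp_rot: [180.0, -0.0, 69.9]
wrist_force: [-0.9, -0.2, -2.0]
opening: 0.013
grasp_force: 78.3
```

Call:
step_arm:
  targets:
    - [0, [0, 0, -0.8], [0, 0, 0]]
    - [0, [0, 0, -1.3], [0, 0, 0]]
    - [0, [0, 0, -1.3], [0, 0, 0]]

```text
time: 47.8
ee_pos: [0.4588, -0.3125, 0.0534]
tcp_rot: [180.0, 0.0, 69.9]
wrist_force: [-0.3, 1.5, 0.3]
opening: 0.0127
grasp_force: 78.7
```

Call:
step_arm:
  targets:
    - [1, [0, 0, 0], [0, 0, 0]]
    - [1, [0, 0, 0], [0, 0, 0]]
    - [1, [0, 0, 0], [0, 0, 0]]
    - [1, [0, 0, 0], [0, 0, 0]]
    - [1, [0, 0, 20], [0, 0, 0]]
    - [1, [0, 0, 50], [0, 0, 0]]
    - [1, [0, 0, 100], [0, 0, 0]]
    - [1, [0, 0, 150], [0, 0, 0]]

```text
time: 48.6
ee_pos: [0.4582, -0.3121, 0.2043]
tcp_rot: [-179.9, -0.0, 69.9]
wrist_force: [1.1, -1.0, -0.1]
opening: 0.0854
grasp_force: 0.0
```

Call:
step_arm:
  targets:
    - [1, [0, 0, 50], [0, 0, 0]]
    - [1, [0, 0, 100], [0, 0, 0]]
    - [1, [0, 0, 150], [0, 0, 0]]
    - [1, [0, 0, 150], [0, 0, 0]]
    - [1, [0, 0, 150], [0, 0, 0]]

```text
time: 49.1
ee_pos: [0.4593, -0.3128, 0.3542]
tcp_rot: [179.9, 0.0, 69.9]
wrist_force: [-0.3, -0.3, -0.8]
opening: 0.0852
grasp_force: 0.0
```

```bash
python3 - <<'E'
from h import *
p,d,P,o=snap("wrist","w8"); print(o["ee_pos"],o["time"],o["wrist_force"])
for z in (.018,.04,.054,.058,.082): print(z,*rects(p,d,P,z,.004),sep="\n  ")
E
```

```text
[ 0.45929486 -0.31280446  0.35424453] 49.1 [-0.26266093 -0.25384409 -0.84207316]
0.018
  (array([ 639.2, -839.8]), array([67.7, 12. ]), 13.1, array([534., 457.]))
  (array([ 662.7, -393.5]), array([149.5, 112. ]), 27.9, array([485., 194.]))
  (array([ 513.9, -126.5]), array([249., 114.]), -7.8, array([299.,  39.]))
0.04
  (array([ 638.6, -844.6]), array([64.9, 11. ]), 11.1, array([542., 471.]))
  (array([ 457.8, -312.5]), array([76.2, 76. ]), -83.6, array([318., 195.]))
0.054
  (array([ 653.2, -841.6]), array([31.5, 11.2]), 9.9, array([556., 475.]))
  (array([ 503.5, -128.9]), array([47., 46.]), 65.9, array([300.,  25.]))
0.058
0.082
  (array([ 459.7, -311.4]), array([50.8, 12.8]), 69.9, array([319., 200.]))
```

View pics/w8.png

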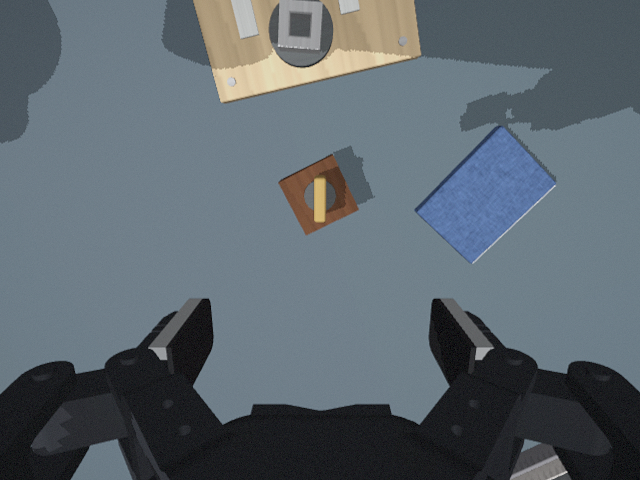

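The key stands upright in its rest at (319,200) and the head has stayed at 65.9°. One last look at the nipped blocks.

Call:
step_arm:
  targets:
    - [1, [10, 45, 0], [0, 0, 0]]
    - [1, [20, 90, 0], [0, 0, 0]]
    - [1, [30, 135, 0], [0, 0, 0]]
    - [1, [40, 180, 0], [0, 0, 0]]
    - [1, [40, 180, 0], [0, 0, 0]]
    - [1, [40, 180, 0], [0, 0, 0]]

```text
time: 49.75
ee_pos: [0.4985, -0.1315, 0.3515]
tcp_rot: [-179.8, 0.0, 70.0]
wrist_force: [-0.1, -0.3, 1.1]
opening: 0.086
grasp_force: 0.0
```

```bash
python3 - <<'E'
from h import *
p,d,P,o=snap("wrist","w9"); print(o["ee_pos"],o["time"],o["wrist_force"])
for z in (.018,.054,.058): print(z,*rects(p,d,P,z,.003),sep="\n  ")
E
```

```text
[ 0.49850574 -0.13145354  0.35145392] 49.75 [-0.0827355  -0.26831345  1.1173821 ]
0.018
  (array([ 691.5, -377.5]), array([111.9,  84.7]), -61.9, array([505., 308.]))
  (array([ 71.1, -45.5]), array([71.7, 10.7]), 56.7, array([  3., 240.]))
  (array([523.3, -58.6]), array([249., 249.]), 82.2, array([323., 126.]))
0.054
  (array([ 503.7, -128.3]), array([46.3, 46. ]), 65.9, array([325., 194.]))
  (array([756.3, -65.5]), array([62.7, 26.9]), 88.3, array([518.,  62.]))
0.058
  (array([752.1, -68.4]), array([49.1, 14.9]), -83.5, array([518.,  66.]))
  (array([544.4,  21.9]), array([179.3,  44.1]), -7.8, array([314.,  52.]))
```

View pics/w9.png

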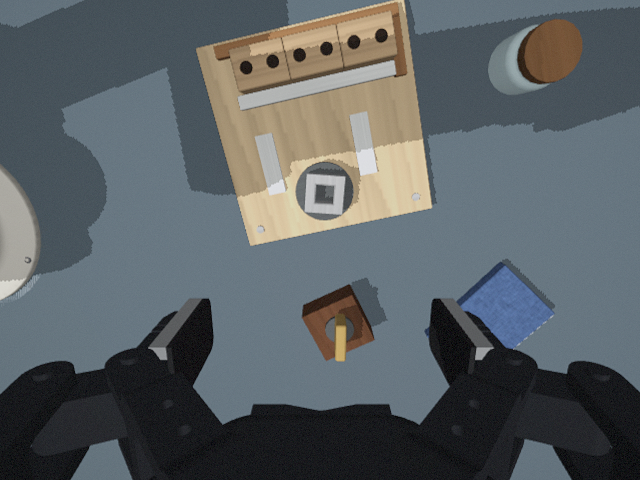

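The three blocks form one straight row, 179 by 44 mm, nipped by the jaw at (314,52). The key is in its rest and nothing is touching the robot, so I'm handing in.

```bash
python3 -c "
from workcell import bot
print(bot.job_done())"
```

```text
the job is handed in; nothing more can be done
None
```

The job is handed in, with no verdict returned: all three blocks sit in one square row against the stop and fence, nipped by the jaw after about 366° of winding, and the key is back upright in its rest.

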